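# Ballast the isolation platform and hold its lock open

## Robot

A 6-joint arm with a two-finger parallel gripper is mounted at the origin on the work surface. World frame = base frame: x ahead of the robot, y to its left, z up, the work surface at z = 0. Lengths are in mm, angles in degrees, forces in N, time in s.
With the tool pointing down it reaches from about 300 to 850 mm from the base axis. Payload 4.2 kg.
Tool frame: the origin (TCP) lies between the finger pads; the fingertips stand 14 mm ahead of it and the grasp point (between the pads) lies 5 mm behind it (env.finger_overhang is the distance from the TCP to the fingertips, in mm); z points along the fingers, y is the line along which they close (so a half turn about z gives the same grasp; the last joint's range is limited). The gripper opens to 91 mm and grips with 3 to 60 N. Pads are 32 mm wide; open, the fingers measure 118 mm over their backs; the gripper's body (76 mm by 178 mm) begins 60 mm behind the grasp point.
Start: joints at [-70.359, 18.312, 89.639, -0, 72.044, -1.146], TCP at [204.068, -537.588, 205.676] pointing down, gripper open.
Joint ranges: [-177.97, 177.97], [-48.28, 115.42], [12.27, 149.76], [-77.06, 257.06], [2.81, 150.46], [-146.56, 146.56]. Speed limits (degrees/s): [147.25, 147.25, 180, 180, 180, 180].

## Interface

Orientations are given as [roll, pitch, yaw] about the fixed x, y, z axes, in that order (R = Rz(yaw) Ry(pitch) Rx(roll)).
In Python, from workcell import status, cams, env, finder gives the robot as it stands.
- The arm moves only by the tool apply_moves, never from a script. Its argument "increments" is a list of rows, each a list of 7 numbers: the opening, from -1 (shut) to 1 (fully open), then the shift along the world's x, y, z in m, then the turn, a rotation vector about the world's x, y, z in degrees. In form: [[gripper, x, y, z, ax, ay, az], ...]. A call has 1 to 5 rows; each row shifts and turns the commanded pose from where the row before left it; what a row does not reach is not made up. A row lasts 1/12 s, in which the tool goes at most 41.7 mm and 7.16 degrees, less where a joint would pass 70% of its speed; a pose out of reach is approached as far as the arm can. A call with a gripper value outside its range is refused whole. The fingers move at their own pace and stop on an object; "newtons" is the grip in N (left out, the last holds). Time passes only in rows, so rows that do not move let the fingers close. It gives the time, the measured TCP pose, the force, the opening and the grip force at its end, in the units of the state.
- status.state(): the state, without advancing time (a new reading comes with each control period).
- cams.grab_frame(name): name is "scene" or "top"; returns a dict with "color" (384x512x3 uint8, red, green, blue), "intrinsics" (3x3 intrinsics, pixels), "R" (3x3) and "t" (3): a world point X has camera coordinates R X + t. Camera axes: x right, y down, z forward; pixel columns grow to the right and rows downward; lengths in mm; the calibration is good to about 2 mm. A picture is of the moment at which its call begins. There is no depth.
- env.job_done(): hands the job in; it is judged then, once.
Trained networks look in the newest picture that a camera, given by its name, has taken for a name from the list of things; names that differ only in an ending like _2 or _b are one class to them, and where a whole thing is asked for, a point or a joint stands for the part that bears it (a point fixed in the world has none). Each returns a list of dicts, best first, with "score" (0 to 1); they miss things now and then, are a little off and sometimes report something else, mostly with a low value. They report only what shows in the picture. A call takes as long as a camera call. They do not tell look-alikes from the thing itself.
- finder.boxes_of(query, camera): "rect" ([left, top, width, height] in pixels, round what is visible of it).
- finder.trace(query, camera): "pixels" (384x512 bool, what is visible of it) and "rect" ([left, top, width, height] in pixels, round what is visible of it).
The state is a dict: "time_s": time; "qpos": joint angles; "qvel": joint speeds; "effort": joint torques, N m; "ee_pos": TCP position; "ee_rot": TCP orientation; "force": force on the tool from outside, world axes, zero at the start; "torque": the same for the moment, N m; "gripper_width": finger opening in mm; "gripper_force": force on a finger pad.
Only numpy, scipy, OpenCV 4.12 (cv2) and the standard library are available. Lean on these libraries where they do the work, as an engineer would, in place of code of your own. Each camera call takes 0.05 s, during which the arm holds its last target. There are 200 camera calls.

## Task

Pack the three steel ballast weights upright, side by side, into the open tray on the microscope's vibration-isolation platform, each standing on the tray floor. Then pull the spring-loaded lock slide out by its upright tab until its pointer stands at the line on the mark clip, and keep it there with the gripper: the slide springs home if let go, so finish while still holding it. Leave the jar, the blower and the small case alone.

Things in the scene. Friction and masses are not known exactly. Their poses are not given: they have to be found in the camera images.
- platform: Fixed grey granite slab on a white base; origin at table height, -x side towards the robot. Own frame, mm: x -150..150, y -160..260, top at z 60. On top: ballast tray (front right), lock slide in a low guide along x (y 40), dark spring housing behind it (x 40..100, y 17..63, 24 high), microscope (x 10..140, y 105..245, 113 high). All turn with it.
- tray_floor (a point): Centre of the aluminium ballast tray's inner floor, 5 mm above the slab top; axes as the platform's. Inside 116 mm along x, 52 mm along y; walls 5 mm thick, 19 mm above this floor. The weights fit only in one row along x, in any order, the blocks' 44 mm sides across the tray (along y): 34 + 40 + 28 = 102 of 116 mm.
- wide_block: Thicker steel ballast block, 34 mm (its x) by 44 mm (its y) by 66 mm tall (z), about 0.65 kg, loose, standing upright on the table. Origin: centre of its underside.
- round_weight: Round steel ballast weight: a cylinder of 40 mm diameter, 32 mm tall, with a flat grip lug upright on its top, 30 mm wide (its x), 14 mm thick (its y), 34 mm tall; 66 mm tall in all, about 0.4 kg, loose, standing upright on the table. Origin: centre of its underside.
- slim_block: Thinner steel ballast block, 28 mm (its x) by 44 mm (its y) by 62 mm tall (z), about 0.5 kg, loose, standing upright on the table. Origin: centre of its underside.
- lock_slide (a joint): Travel of the spring-return lock slide in m: 0 = home, grows as it is pulled towards the platform's -x (towards the robot), hard stop at 0.080. The spring pulls it home with about 3.6 N at 0, plus 1.2 N for each 10 mm of travel (about 10 N near the mark).
- pull_tab (a point): Grip point in the slide's upright steel pull tab, a plate 12 mm thick (platform x, the pull direction) and 36 mm wide (platform y). Slide home or not, the point lies 45 mm above the slab top, 20 mm below the tab's top, 32 mm above its foot. Moves with the slide.
- pointer (a point): Tip of the slide's pointer, a thin bar (4 mm wide) sticking out to platform +y at the foot of the tab, in line with the tab's middle plane (same platform x as pull_tab, 37 mm to its +y). It moves with the slide.
- mark: Mark clip: small fixed aluminium block beside the slide's guide, 10 mm (x, along the slide) by 16 mm (y) by 12 mm high, a dark line along y across the middle of its top. Origin: centre of its underside, on the slab top, below the line; axes as the platform's. 35 to 60 mm towards platform -x from the pointer's home.
- sample_jar: Bystander: closed jar, 50 mm diameter, 60 mm tall, loose, stands on the table. Origin: centre of underside.
- blower: Bystander: orange rubber-bulb dust blower standing with its nozzle up, 60 mm diameter, 120 mm tall. Origin: centre of underside.
- puck_case: Bystander: flat grey case, 80 x 55 x 22 mm, lying on the table. Origin: centre of underside.
Things that resemble listed ones, but are neither listed nor needed, are in the scene too. What is shaped like the slim_block but brown is not meant.

How it is judged:
By the outcome, as a careful person would: the job done as asked, in the order asked, and still so for the second after the job is handed in, while the arm keeps its last pose, push and grip.
It also fails if it takes over 72 s, if anything falls off the work surface, if the arm or the gripper's body presses on something with over 40 N, if the wrist force passes 120 N, or if a joint passes its speed limit or range.

## Working session

There is one attempt and no reset: what is moved stays moved. The work goes in short steps, Python scripts to look and compute and a tool call to move; the robot and the scene stay as the last step left them, time stands still between calls to the robot, and variables do not carry over. Pictures are saved under pics/ and viewed, at most 10 in all, crops included, and the job is handed in when it is done.

Besides the shell and the picture viewer there is one more tool, called after "Call:" by a JSON object that holds its "method" and its "body". apply_moves: Moves the arm, as the interface text tells. Its arguments: {"type":"object","properties":{"increments":{"type":"array","items":{"type":"array","items":{"type":"number"}}},"newtons":{"type":"number"}},"required":["increments"]}

```bash
ls; mkdir -p pics; python3 - <<'E'
from workcell import status,cams,env,finder
import cv2,numpy as np
for n in("scene","top"):
    f=cams.grab_frame(n);cv2.imwrite(f"pics/{n}0.png",cv2.resize(f["color"][:,:,::-1],(800,600)))
    R=np.array(f["R"]);print(n,np.round(f["intrinsics"],1).tolist(),np.round(-R.T@f["t"]),np.round(R,3).tolist())
    for q in["platform","tray_floor","wide_block","round_weight","slim_block","pull_tab","pointer","mark","sample_jar","blower","puck_case"]:
        try: print(q,[([round(float(v)) for v in d["rect"]],round(d["score"],2)) for d in finder.boxes_of(q,n)[:4]])
        except Exception as e: print(q,e)
print(status.state())
E
```

```text
pics
scene [[378.4, 0.0, 260.1], [0.0, 378.4, 196.2], [0.0, 0.0, 1.0]] [1041.  407.  579.] [[-0.772, 0.635, 0.014], [0.378, 0.477, -0.794], [-0.511, -0.607, -0.608]]
platform [([239, 185, 273, 199], 0.75)]
tray_floor [([238, 188, 274, 196], 0.84), ([277, 156, 18, 27], 0.24)]
wide_block [([278, 157, 18, 29], 0.93)]
round_weight [([240, 133, 12, 25], 0.61)]
slim_block [([201, 143, 19, 28], 0.69), ([249, 169, 22, 28], 0.66), ([221, 161, 14, 29], 0.6)]
pull_tab []
pointer [([359, 231, 38, 39], 0.57)]
mark [([405, 256, 12, 9], 0.48)]
sample_jar [([164, 170, 22, 27], 0.93)]
blower [([183, 184, 24, 47], 0.72)]
puck_case [([172, 142, 29, 16], 0.69)]
top [[414.3, 0.0, 249.8], [0.0, 414.3, 190.9], [0.0, 0.0, 1.0]] [ 519. -105. 1044.] [[0.001, -1.0, -0.003], [-0.996, -0.001, -0.087], [0.087, 0.003, -0.996]]
platform [([36, 136, 190, 137], 0.79)]
tray_floor [([35, 142, 189, 132], 0.68)]
wide_block [([33, 136, 189, 136], 0.38)]
round_weight [([343, 246, 20, 17], 0.79)]
slim_block [([344, 197, 21, 14], 0.84), ([276, 213, 19, 13], 0.64), ([304, 194, 24, 13], 0.51)]
pull_tab [([122, 186, 18, 43], 0.
[... 195 characters left out ...]
 180, 29, 33], 0.97)]
{'time_s': 1.2, 'qpos': array([-7.03579708e+01,  1.83103450e+01,  8.96377647e+01,  4.42290391e-04,
        7.20422041e+01, -1.14355006e+00]), 'qvel': array([ 0.02358131,  0.02467034, -0.03716762,  0.02540421,  0.02110662,
       -0.05666776]), 'effort': array([ 8.26861760e-04, -4.12349510e+01, -2.32229877e+01,  7.31169060e-02,
        3.80168098e-02, -4.62873209e-05]), 'ee_pos': array([ 204.0889115 , -537.60137207,  205.69991671]), 'ee_rot': array([ 1.79990307e+02, -2.27372039e-04,  2.07854430e+01]), 'force': array([ 0.49177726, -0.6176172 ,  0.89422268]), 'torque': array([-0.01550848, -0.03957584,  0.01436189]), 'gripper_force': 0.0, 'gripper_width': 91.31245328651377}
```

View images.

View pics/scene0.png

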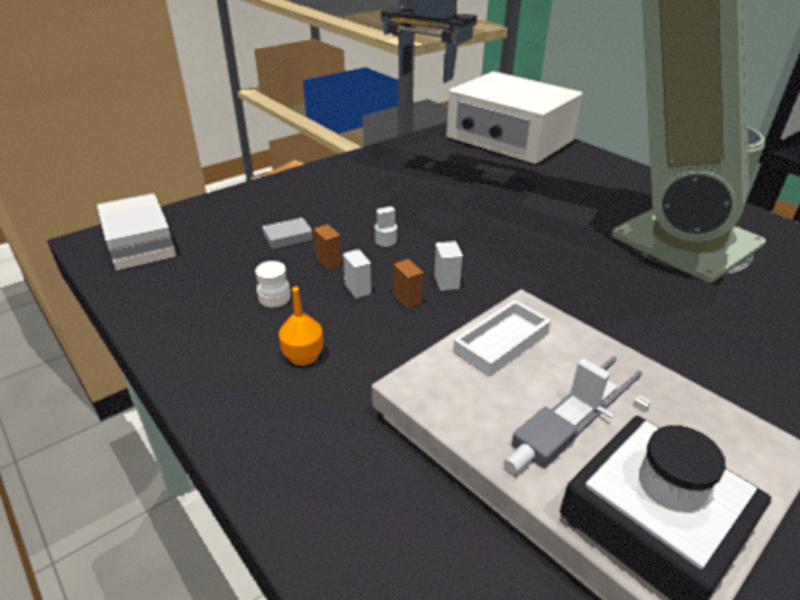

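View pics/top0.png

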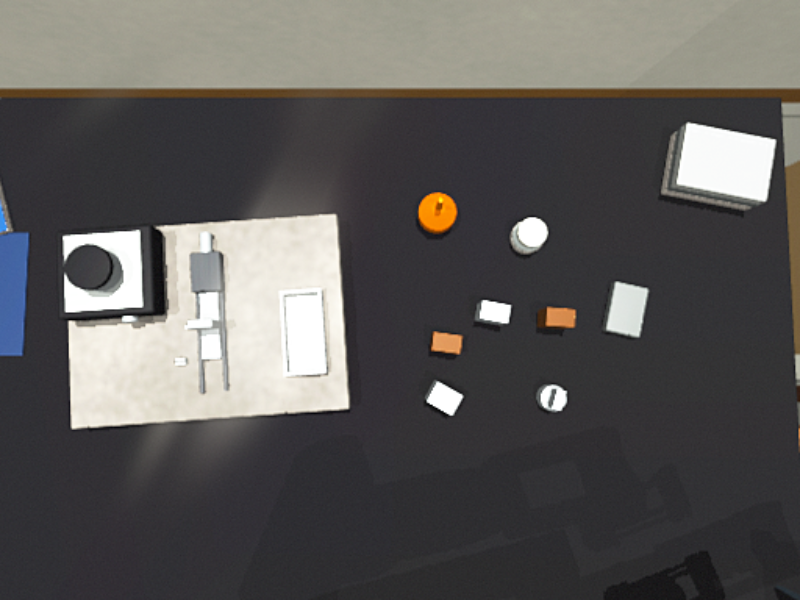

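```bash
cat > h.py <<'E'
import cv2,numpy as np
from scipy.optimize import minimize
def cam(f): return np.array(f["intrinsics"]),np.array(f["R"]),np.array(f["t"]).ravel()
def proj(f,X):
    K,R,t=cam(f);c=np.atleast_2d(X)@R.T+t;p=c@K.T;return p[:,:2]/p[:,2:]
def back(f,uv,z):
    K,R,t=cam(f);uv=np.atleast_2d(uv).astype(float)
    d=np.c_[uv,np.ones(len(uv))]@np.linalg.inv(K).T@R;o=-R.T@t
    return o+d*((z-o[2])/d[:,2])[:,None]
E
python3 - <<'E'
from workcell import cams
import cv2,numpy as np,pickle
F={n:cams.grab_frame(n) for n in("scene","top")}
pickle.dump(F,open("f0.pkl","wb"))
def crop(n,x,y,w,h,s): return cv2.resize(F[n]["color"][y:y+h,x:x+w,::-1],(w*s,h*s),interpolation=cv2.INTER_NEAREST)
a=np.hstack([crop("top",264,184,100,80,4),crop("scene",195,125,100,80,4)])
b=np.hstack([crop("top",105,135,120,110,3),crop("scene",285,185,146,110,3)])
b=b[:,:798]
c=np.zeros((600,800,3),np.uint8);c[:250]=0
c[:320]=a[:320,:800];b=cv2.resize(b,(int(b.shape[1]*280/330),280),interpolation=cv2.INTER_NEAREST);c[320:600,:b.shape[1]]=b
cv2.imwrite("pics/c1.png",c)
E
```

```text
(no output)
```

View pics/c1.png

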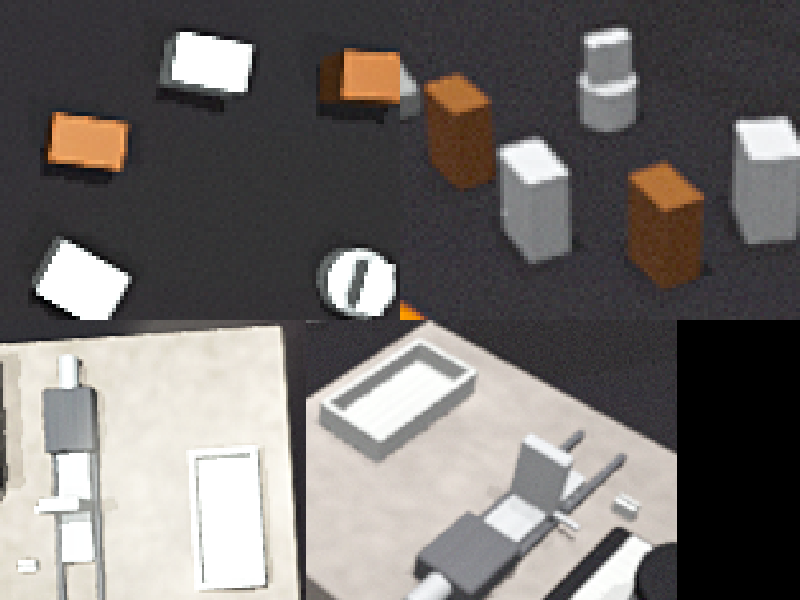

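```bash
cat >> h.py <<'E'
def blob(f,x,y,w,h,th,inv=False,s=8):
    g=cv2.cvtColor(f["color"][y:y+h,x:x+w],cv2.COLOR_RGB2GRAY)
    G=cv2.resize(g,None,fx=s,fy=s,interpolation=cv2.INTER_CUBIC)
    m=((G<th) if inv else (G>th)).astype(np.uint8)
    c=max(cv2.findContours(m,0,2)[0],key=cv2.contourArea).reshape(-1,2)
    return (c+.5)/s-.5+[x,y]
def rect(f,c,z):
    P=back(f,c,z)[:,:2].astype(np.float32);(cx,cy),(w,h),a=cv2.minAreaRect(P)
    if w<h: w,h,a=h,w,a+90
    return np.round([cx,cy,w,h,(a+90)%180-90],1)   # a = direction of long side
E
python3 - <<'E'
from h import *;import pickle
F=pickle.load(open("f0.pkl","rb"));t=F["top"];s=F["scene"]
for th in(150,190):
  A=blob(t,303,188,28,22,th);B=blob(t,270,240,32,28,th);C=blob(t,340,242,28,26,th)
  print(th,"A62",rect(t,A,62),"A66",rect(t,A,66),"B66",rect(t,B,66),"B62",rect(t,B,62),"C32",rect(t,C,32))
  W=blob(t,165,170,50,80,th);print("tray",rect(t,W,84))
L=blob(t,348,247,10,16,110,True);print("lug",rect(t,L,66))
g=cv2.cvtColor(t["color"],cv2.COLOR_RGB2GRAY)
P=blob(t,20,125,215,160,110);print("slab",rect(t,P,60),rect(t,P,58))
# tab, mark
for th in(190,215,235):
  T=blob(t,118,194,22,10,th);print("tab",rect(t,T,125),T.min(0),T.max(0))
  M=blob(t,110,226,12,10,th);print("mark",rect(t,M,72))
S=blob(s,400,250,22,20,190);
print(np.round(g[198:214:1,118:142].astype(int)))
E
```

```text
150 A62 [ 585.3 -259.9   46.5   31.    79.2] A66 [ 585.  -259.3   46.3   30.8   79.2] B66 [ 455.1 -182.2   46.3   36.    60.8] B62 [ 454.8 -182.5   46.5   36.2   60.8] C32 [ 454.2 -353.5   40.7   40.1   88.9]
tray [5.603e+02 3.840e+01 1.860e+02 1.166e+02 5.000e-01]
190 A62 [ 585.3 -260.    45.5   30.    79.3] A66 [ 585.1 -259.4   45.3   29.9   79.3] B66 [ 455.  -182.2   45.3   35.4   60.8] B62 [ 454.7 -182.5   45.5   35.5   60.8] C32 [ 454.6 -353.5   40.5   38.    81.2]
tray [5.603e+02 3.840e+01 1.860e+02 1.166e+02 5.000e-01]
lug [ 456.1 -342.9   27.1    6.   -16.8]
slab [573.2 180.  420.8 302.3 -85.9] [573.3 180.6 421.7 302.9 -85.9]
tab [582.1 157.   27.5  22.  -89.9] [127.3125 193.5625] [139.4375 203.4375]
mark [510.7 212.   28.4  23.  -89.9]
tab [582.1 156.8  27.   22.  -89.9] [127.5625 193.5625] [139.4375 203.4375]
mark [510.7 212.   28.4  23.  -89.9]
tab [582.1 156.5  26.4  22.  -89.9] [127.8125 193.5625] [139.4375 203.4375]
mark [509.7 213.5  15.8  11.6 -89.9]
[[229 226 224 225 225 228 233 200 155 137 255 255 255 254 255 255 255 255
  255 255 255 253 161 167]
 [228 226 226 224 
[... 797 characters left out ...]
79 255 255 255 255 255 255 255 255 255 255 255 255 255 255 255 250
  162 153 156 157 157 147]
 [255 252 255 255 255 255 255 255 255 255 255 255 255 255 255 255 255 237
  158 154 157 156 157 145]
 [255 255 255 255 255 254 254 254 254 252 248 244 241 237 237 228 227 175
  147 147 150 151 154 144]
 [249 254 212 192 171 154 149 133 133 134 138 141 139 138 153 153 170 175
  179 193 197 211 168 139]
 [230 232 213 206 207 208 212 214 157 136 151 189 198 192 201 205 214 214
  215 222 224 237 174 137]
 [233 234 236 237 237 237 238 243 169 137 155 213 222 216 220 219 221 220
  220 218 221 233 171 146]
 [233 235 237 236 234 232 233 238 192 148 148 210 218 210 210 211 215 214
  212 211 212 228 168 135]]
```

```bash
cat >> h.py <<'E'
def hull_mask(f,Xs,shape,s=4):
    m=np.zeros((shape[3]*s,shape[2]*s),np.uint8)
    for X in Xs:
        p=((proj(f,X)-[shape[0],shape[1]]+.5)*s-.5).astype(np.float32)
        cv2.fillConvexPoly(m,np.round(cv2.convexHull(p)*16).astype(np.int32).reshape(-1,2),1,shift=4)
    return m
def box(w,d,z0,z1,x,y,yaw):
    a=np.radians(yaw);c,s=np.cos(a),np.sin(a)
    return np.array([[x+c*i*w/2-s*j*d/2,y+s*i*w/2+c*j*d/2,z] for i in(-1,1) for j in(-1,1) for z in(z0,z1)])
def cyl(r,z0,z1,x,y): return np.array([[x+r*np.cos(t),y+r*np.sin(t),z] for t in np.linspace(0,6.28,40) for z in(z0,z1)])
def fit(f,shape,th,model,p0,s=4,step=(3,3,4),inv=False):
    x,y,w,h=shape;g=cv2.cvtColor(f["color"][y:y+h,x:x+w],cv2.COLOR_RGB2GRAY)
    M=(cv2.resize(g,None,fx=s,fy=s,interpolation=cv2.INTER_CUBIC)>th)
    c=lambda p:float((hull_mask(f,model(*p),shape,s)!=M).sum())
    n=len(p0);S=np.vstack([p0]+[np.array(p0)+np.eye(n)[i]*step[i] for i in range(n)])
    r=minimize(c,p0,method="Nelder-Mead",options=dict(initial_simplex=S,xatol=.02,fatol=.5,maxiter=300))
    return np.round(r.x,1),r.fun,M.sum()
E
python3 - <<'E'
from h import *;import pickle
F=pickle.load(open("f0.pkl","rb"));t=F["top"];s=F["scene"]
for th in (75,90):
  print("slim/scene",fit(s,(217,154,24,42),th,lambda x,y,a:[box(28,44,0,62,x,y,a)],[585.3,-260,-10.7]))
  print("A as wide",fit(s,(217,154,24,42),th,lambda x,y,a:[box(34,44,0,66,x,y,a)],[585.3,-260,-10.7]))
  print("wide/scene",fit(s,(273,150,28,42),th,lambda x,y,a:[box(34,44,0,66,x,y,a)],[455,-182,-29.2]))
  rw=lambda x,y,a:[cyl(20,0,32,x,y),box(30,14,32,66,x,y,a)]
  print("round/scene",fit(s,(235,128,22,34),th,rw,[455,-352,-17]))
for th in(150,190): print("round top",fit(t,(337,240,32,30),th,lambda x,y:[cyl(20,32,32,x,y)],[455,-353]))
# tray rim: outer outline in top, brighter than slab
for th in(240,246):
  W=blob(t,175,180,36,64,th);print("tray84",rect(t,W,84))
tb=back(t,[127.3,207.1],125)[0];a=np.radians(4.1);c,q=np.cos(a),np.sin(a)
print("tab",tb)
o=np.array([576.8,130.1])
pl=lambda X:np.round(np.array([[c,q],[-q,c]])@(np.array(X)[:2]-o),1)
print("tab plat",pl(tb),"mark plat",pl([509.7,213.5]))
g=cv2.cvtColor(s["color"],cv2.COLOR_RGB2GRAY)
W=lambda x,y,z:np.r_[o+np.array([[c,-q],[q,c]])@[x,y],z]
mx=pl(tb)[0];X=np.array([W(*p) for p in[(mx-6,22,125),(mx+6,22,125),(mx-6,58,125),(mx+6,58,125),(mx-6,58,73),(mx,77,73),(-66,80,72),(-56,80,72),(-66,96,72),(-56,96,72),(-150,-160,60),(150,-160,60),(-150,260,60)]])
print(np.round(proj(s,X),1).tolist())
im=cv2.resize(s["color"][185:295,300:440,::-1],None,fx=5.5,fy=5.5,interpolation=cv2.INTER_CUBIC)
for p in proj(s,X): cv2.circle(im,tuple(int(v) for v in (p-[300,185]+.5)*5.5),3,(0,0,255),1)
cv2.imwrite("pics/c2.png",im[:600,:800])
E
```

```text
slim/scene (array([ 587.5, -261.7,   -8.8]), np.float64(396.0), np.int64(7697))
A as wide (array([ 589.2, -259.1,  -20.1]), np.float64(604.0), np.int64(7697))
wide/scene (array([ 455.8, -184.6,  -27.5]), np.float64(377.0), np.int64(8332))
round/scene (array([ 455.1, -355.7,  -13.5]), np.float64(418.0), np.int64(5461))
slim/scene (array([ 586.4, -262.8,  -12.3]), np.float64(221.0), np.int64(7325))
A as wide (array([ 588.2, -260.3,  -22.5]), np.float64(699.0), np.int64(7325))
wide/scene (array([ 455.2, -185.1,  -29.9]), np.float64(218.0), np.int64(7961))
round/scene (array([ 454.1, -357. ,  -11.7]), np.float64(243.0), np.int64(5174))
round top (array([ 454. , -353.4]), np.float64(689.0), np.int64(3127))
round top (array([ 453.8, -353.4]), np.float64(858.0), np.int64(2780))
tray84 [556.9  33.8 144.5  77.3   1. ]
tray84 [553.5  29.9 129.9  64.1   3.8]
tab [562.94023571 170.03163437 125.        ]
tab plat [-11.   40.8] mark plat [-61.  88.]
[[373.7, 227.3], [369.9, 230.4], [391.5, 237.5], [387.8, 240.8], [385.0, 258.3], [392.6, 265.7], [409.5, 251.8], [406.8, 254.5], [417.5, 256.5], [414.8, 259.2], [333.6, 184.0], [237.5, 245.1], [527.1, 288.1]]
```

View pics/c2.png

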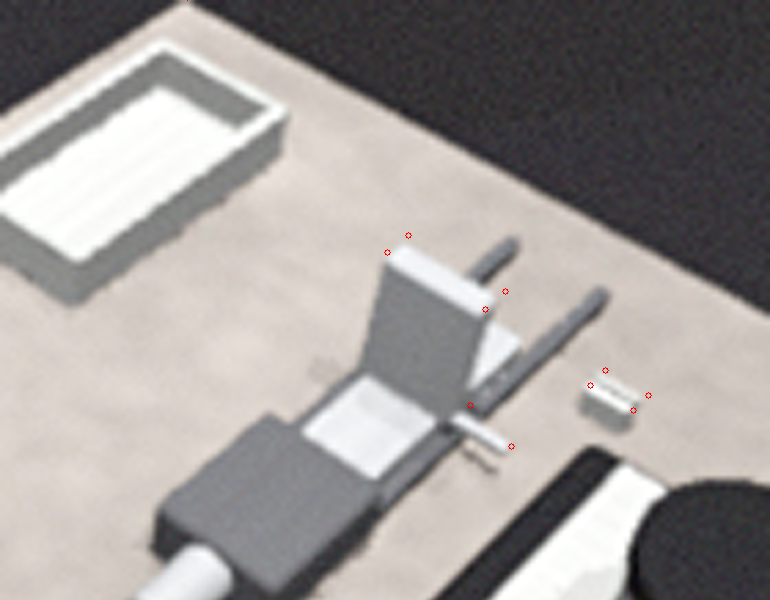

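Call:
{"method": "apply_moves", "body": {"increments": [[-0.1, 0.025, 0.0183, -0.0086, 0, 0, -3.5], [-0.1, 0.025, 0.0183, -0.0086, 0, 0, -3.5], [-0.1, 0.025, 0.0183, -0.0086, 0, 0, -3.5], [-0.1, 0.025, 0.0183, -0.0086, 0, 0, -3.5], [-0.1, 0.025, 0.0183, -0.0086, 0, 0, -3.5]], "newtons": 40}}

```text
time_s: 1.72
ee_pos: [330.1, -445.2, 162.4]
ee_rot: [180.0, -0.0, 3.1]
force: [0.3, -0.1, 0.1]
gripper_width: 60.6
gripper_force: 0.0
```

Call:
{"method": "apply_moves", "body": {"increments": [[-0.1, 0.025, 0.0183, -0.0086, 0, 0, -3.5], [-0.1, 0.025, 0.0183, -0.0086, 0, 0, -3.5], [-0.1, 0.025, 0.0183, -0.0086, 0, 0, -3.5], [-0.1, 0.025, 0.0183, -0.0086, 0, 0, -3.5], [-0.1, 0.025, 0.0183, -0.0086, 0, 0, -3.3]]}}

```text
time_s: 2.13
ee_pos: [455.2, -353.6, 119.4]
ee_rot: [180.0, -0.0, -14.2]
force: [0.5, 0.3, 0.3]
gripper_width: 40.7
gripper_force: 0.0
```

```bash
python3 - <<'E'
from h import *;import pickle
F=pickle.load(open("f0.pkl","rb"));t=F["top"];s=F["scene"]
a=np.radians(4.0);c,q=np.cos(a),np.sin(a);R=np.array([[c,-q],[q,c]])
C=np.array([553.5,29.9])
X=np.array([np.r_[C+R@p,84] for p in[(-63,31),(-63,-31),(63,31)]])
print(proj(s,X),"seen",(352.2,205),(330,192.3))
print("scene backproj",back(s,[[352.2,205],[330,192.3]],84),X[:2])
E
```

```text
[[353.69640996 204.22907543]
 [330.33259178 191.21894064]
 [315.06300314 231.89644455]] seen (352.2, 205) (330, 192.3)
scene backproj [[493.01293069  56.14591117  84.        ]
 [496.3663948   -3.17913091  84.        ]] [[488.49101415  56.42982771  84.        ]
 [492.81591552  -5.4191434   84.        ]]
```

Call:
{"method": "apply_moves", "body": {"increments": [[-0.1, -0.0005, -0.001, -0.0342, 0, 0, 0], [-0.1, 0, 0, -0.0342, 0, 0, 0], [-1, 0, 0, 0, 0, 0, 0], [-1, 0, 0, 0, 0, 0, 0], [-1, 0, 0, 0, 0, 0, 0]]}}

```text
time_s: 2.55
ee_pos: [454.3, -356.6, 52.7]
ee_rot: [179.9, -0.1, -14.0]
force: [-1.2, -0.5, 0.2]
gripper_width: 24.0
gripper_force: 0.0
```

Call:
{"method": "apply_moves", "body": {"increments": [[-1, 0, 0, 0, 0, 0, 0], [-1, 0, 0, 0, 0, 0, 0], [-1, 0, 0, 0, 0, 0, 0]]}}

```text
time_s: 2.8
ee_pos: [454.5, -356.3, 53.3]
ee_rot: [179.9, -0.2, -14.1]
force: [-0.3, 2.2, 5.9]
gripper_width: 13.2
gripper_force: 40.0
```

Call:
{"method": "apply_moves", "body": {"increments": [[-1, 0, 0, 0.03, 0, 0, 0], [-1, 0, 0, 0.038, 0, 0, 0], [-1, 0, 0.01, 0.038, 0, 0, 1.6], [-1, 0.009, 0.035, 0, 0, 0, 1.6], [-1, 0.0095, 0.035, 0, 0, 0, 1.6]]}}

```text
time_s: 3.22
ee_pos: [473.3, -277.0, 160.5]
ee_rot: [179.8, -0.4, -9.3]
force: [1.2, -0.8, -3.6]
gripper_width: 13.4
gripper_force: 39.9
```

Call:
{"method": "apply_moves", "body": {"increments": [[-1, 0.0095, 0.035, 0, 0, 0, 1.6], [-1, 0.0095, 0.035, 0, 0, 0, 1.6], [-1, 0.0095, 0.035, 0, 0, 0, 1.6], [-1, 0.0095, 0.035, 0, 0, 0, 1.6], [-1, 0.0095, 0.035, 0, 0, 0, 1.6]]}}

```text
time_s: 3.63
ee_pos: [519.4, -99.2, 157.5]
ee_rot: [180.0, -0.0, -1.2]
force: [1.5, -0.1, -3.9]
gripper_width: 13.3
gripper_force: 39.9
```

Call:
{"method": "apply_moves", "body": {"increments": [[-1, 0.0095, 0.035, 0, 0, 0, 1.6], [-1, 0.0095, 0.035, 0, 0, 0, 1.6], [-1, 0.0095, 0.035, 0, 0, 0, 1.7], [-1, 0.009, 0.026, 0, 0, 0, 1.7], [-1, 0, 0, 0, 0, 0, 0]]}}

```text
time_s: 4.05
ee_pos: [558.6, 35.0, 157.4]
ee_rot: [-179.9, -0.1, 5.7]
force: [-0.0, -1.2, -3.9]
gripper_width: 13.4
gripper_force: 39.9
```

```bash
python3 - <<'E'
from workcell import cams,status
import cv2,numpy as np
print({k:np.round(status.state()[k],1) for k in("ee_pos","ee_rot","force","gripper_width","time_s")})
a=cams.grab_frame("top")["color"][150:260,150:260,::-1];b=cams.grab_frame("scene")["color"][140:250,270:380,::-1]
cv2.imwrite("pics/c3.png",cv2.resize(np.hstack([a,b]),(800,400),interpolation=cv2.INTER_CUBIC))
E
```

```text
{'ee_pos': array([558.6,  35. , 157.4]), 'ee_rot': array([-1.799e+02, -1.000e-01,  5.700e+00]), 'force': array([-0. , -1.2, -3.9]), 'gripper_width': np.float64(13.4), 'time_s': np.float64(4.0)}
```

View pics/c3.png

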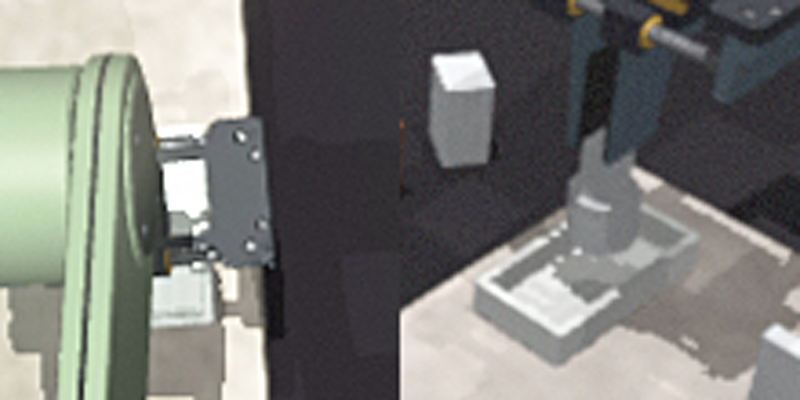

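```bash
python3 - <<'E'
from h import *;import pickle
F=pickle.load(open("f0.pkl","rb"));s=F["scene"]
for d in((0,0),(5,0),(0,5)):
  p=proj(s,cyl(20,104,136,558.6+d[0],35+d[1]));print(d,p[:,0].min(),p[:,0].max(),p[:,1].max())
print("obs",270+(568-400)/3.636-.5,270+(641-400)/3.636-.5,140+258/3.636-.5)
a=np.radians(4.0);c,q=np.cos(a),np.sin(a);R=np.array([[c,-q],[q,c]])
# scene-based tray: fit rim outline (outer rim corners) from clean image
x,y,w,h=280,180,90,80
im=cv2.resize(s["color"][y:y+h,x:x+w,::-1],None,fx=8,fy=7.5,interpolation=cv2.INTER_CUBIC)
for cc,col in(((553.5,29.9),(0,0,255)),((556.5,30),(0,160,0))):
  for z,hw,hh in((84,63,31),(65,58,26),(84,58,26)):
    P=np.array([np.r_[np.array(cc)+R@e,z] for e in[(-hw,hh),(-hw,-hh),(hw,-hh),(hw,hh)]])
    u=((proj(s,P)-[x,y]+.5)*[8,7.5]).astype(int)
    cv2.polylines(im,[u.reshape(-1,1,2)],True,col,1)
cv2.imwrite("pics/c4.png",im)
E
```

```text
(0, 0) 314.5014021923489 336.7041820785271 211.14152408636647
(5, 0) 312.76456417240814 334.9874152009848 212.15468595705883
(0, 5) 316.29931918455577 338.65262795200505 212.4170090683092
obs 315.7046204620462 335.7816281628163 210.45709570957095
```

View pics/c4.png

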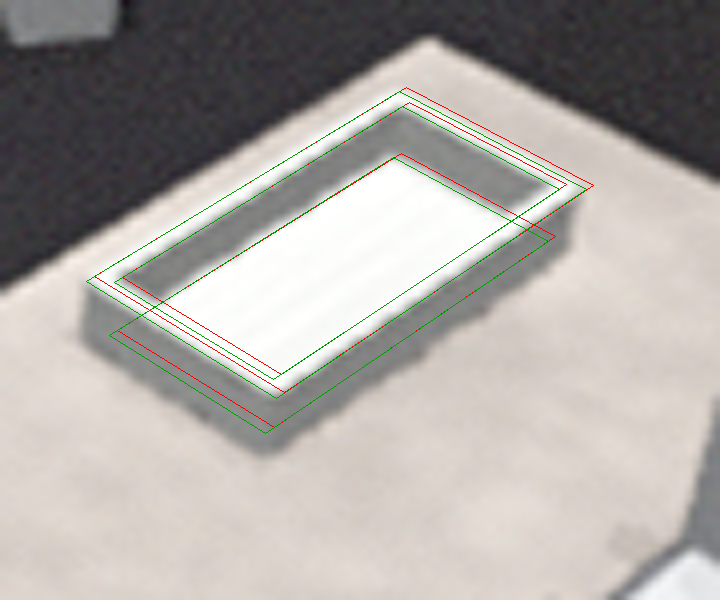

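Call:
{"method": "apply_moves", "body": {"increments": [[-1, 0.0015, -0.005, 0, 0, 0, -1.7], [-1, 0, 0, -0.015, 0, 0, 0], [-1, 0, 0, -0.015, 0, 0, 0], [-1, 0, 0, -0.006, 0, 0, 0], [-1, 0, 0, 0, 0, 0, 0]]}}

```text
time_s: 4.57
ee_pos: [557.0, 23.8, 119.8]
ee_rot: [180.0, 0.2, 3.5]
force: [-0.5, 0.0, -3.6]
gripper_width: 13.8
gripper_force: 39.9
```

Call:
{"method": "apply_moves", "body": {"increments": [[-1, 0, 0, -0.002, 0, 0, 0], [-1, 0, 0, 0, 0, 0, 0]]}}

```text
time_s: 4.73
ee_pos: [559.0, 24.8, 119.8]
ee_rot: [180.0, -0.1, 3.6]
force: [0.2, -0.4, -2.4]
gripper_width: 13.4
gripper_force: 39.9
```

Call:
{"method": "apply_moves", "body": {"increments": [[-1, 0, 0, 0.003, 0, 0, 0], [-1, 0.001, 0.0045, 0, 0, 0, 0.4], [-1, 0, 0, 0, 0, 0, 0], [-1, 0, 0, -0.003, 0, 0, 0], [-1, 0, 0, -0.001, 0, 0, 0]]}}

```text
time_s: 5.15
ee_pos: [559.6, 30.3, 118.4]
ee_rot: [-180.0, -0.0, 4.1]
force: [-0.2, 1.6, 7.0]
gripper_width: 13.6
gripper_force: 39.9
```

Call:
{"method": "apply_moves", "body": {"increments": [[-1, 0, 0, -0.001, 0, 0, 0], [-1, 0, 0, 0, 0, 0, 0], [-1, 0, 0, 0, 0, 0, 0]]}}

```text
time_s: 5.4
ee_pos: [559.9, 30.3, 118.4]
ee_rot: [-180.0, -0.1, 4.1]
force: [-1.7, 1.8, 6.0]
gripper_width: 13.2
gripper_force: 40.0
```

Call:
{"method": "apply_moves", "body": {"increments": [[-0.35, 0, 0, 0, 0, 0, 0], [-0.35, 0, 0, 0, 0, 0, 0], [-0.35, 0, 0, 0.003, 0, 0, 0], [-0.35, 0, 0, 0.02, 0, 0, 0], [-0.35, 0, 0, 0.02, 0, 0, 0]]}}

```text
time_s: 5.82
ee_pos: [558.8, 29.6, 159.7]
ee_rot: [180.0, 0.2, 4.1]
force: [0.4, 0.1, 0.3]
gripper_width: 29.5
gripper_force: 0.0
```

Call:
{"method": "apply_moves", "body": {"increments": [[0.5, -0.01, -0.02, 0, 0, 0, -4.7], [0.5, -0.0158, -0.0325, 0, 0, 0, -4.7], [0.5, -0.0158, -0.0325, 0, 0, 0, -4.7], [0.5, -0.0158, -0.0325, 0, 0, 0, -4.7], [0.5, -0.0158, -0.0325, 0, 0, 0, -4.7]]}}

```text
time_s: 6.23
ee_pos: [485.6, -121.5, 160.4]
ee_rot: [180.0, -0.0, -19.6]
force: [0.6, -0.2, -0.4]
gripper_width: 60.2
gripper_force: 0.0
```

Call:
{"method": "apply_moves", "body": {"increments": [[0.5, -0.0158, -0.0325, 0, 0, 0, -4.7], [0.5, -0.0155, -0.0325, 0, 0, 0, -4.8], [0.5, 0, 0, -0.03, 0, 0, 0], [0.5, 0, 0, 0, 0, 0, 0], [0.5, 0, 0, 0, 0, 0, 0]]}}

```text
time_s: 6.65
ee_pos: [454.0, -184.9, 129.5]
ee_rot: [180.0, 0.2, -29.0]
force: [0.0, 0.7, -0.3]
gripper_width: 68.5
gripper_force: 0.0
```

```bash
python3 - <<'E'
from workcell import cams
import cv2,numpy as np
a=cams.grab_frame("scene")["color"]
cv2.imwrite("pics/c5.png",cv2.resize(a[110:260,200:400,::-1],(800,600),interpolation=cv2.INTER_CUBIC))
E
```

```text
(no output)
```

View pics/c5.png

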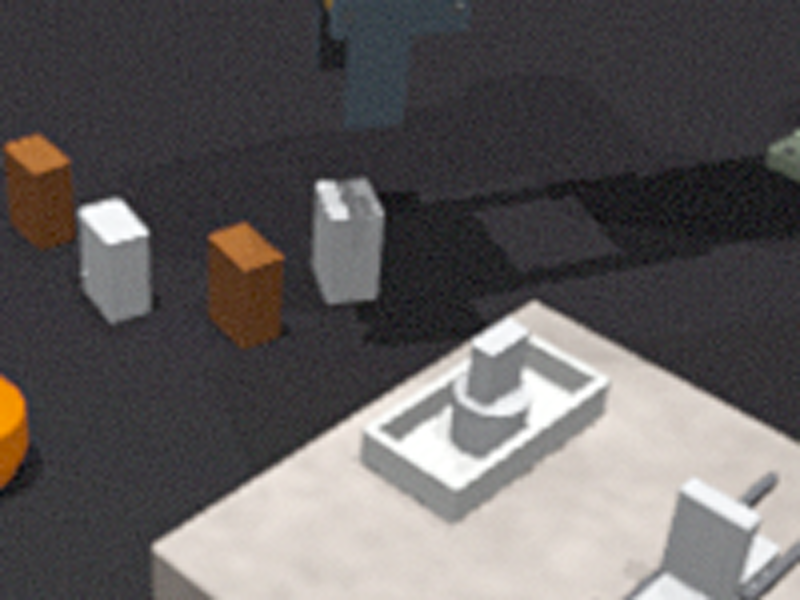

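Call:
{"method": "apply_moves", "body": {"increments": [[0.5, 0.001, 0.0003, -0.03, 0, 0, 0], [0.5, 0, 0, -0.03, 0, 0, 0], [0.5, 0, 0, -0.027, 0, 0, 0], [-1, 0, 0, 0, 0, 0, 0], [-1, 0, 0, 0, 0, 0, 0]], "newtons": 50}}

```text
time_s: 7.12
ee_pos: [456.6, -183.9, 43.5]
ee_rot: [180.0, 0.1, -28.8]
force: [0.2, 0.3, 0.7]
gripper_width: 58.1
gripper_force: 0.0
```

Call:
{"method": "apply_moves", "body": {"increments": [[-1, 0, 0, 0, 0, 0, 0], [-1, 0, 0, 0, 0, 0, 0], [-1, 0, 0, 0, 0, 0, 0]]}}

```text
time_s: 7.37
ee_pos: [458.2, -184.8, 45.4]
ee_rot: [-179.9, -0.3, -28.9]
force: [1.2, 3.6, 4.8]
gripper_width: 43.6
gripper_force: 50.0
```

```bash
python3 - <<'E'
from h import *;import pickle
from workcell import cams
s=cams.grab_frame("scene");t=cams.grab_frame("top")
pickle.dump(dict(scene=s,top=t),open("f1.pkl","wb"))
# round lug silhouette top in scene + tray: print lug top blob
P=blob(s,316,188,18,16,150);print(P.min(0),P.max(0))
for d in((560,30),(562,30),(560,32)):
    p=proj(s,box(30,14,66+65,66+65,*d,4));print(d,p.min(0),p.max(0))
E
```

```text
[315.5625 187.5625] [333.4375 203.4375]
(560, 30) [316.11474496 188.59825629] [331.27707542 197.91453359]
(562, 30) [315.4048372  188.96488031] [330.59592016 198.30637908]
(560, 32) [316.85428254 189.06174549] [332.03268624 198.40893075]
```

Call:
{"method": "apply_moves", "body": {"increments": [[-1, 0, 0, 0.03, 0, 0, 0], [-1, 0, 0, 0.04, 0, 0, 0], [-1, 0, 0, 0.035, 0, 0, 0], [-1, 0.005, 0.016, 0.01, 0, 0, 4.1], [-1, 0.009, 0.03, 0, 0, 0, 4.1]]}}

```text
time_s: 7.88
ee_pos: [471.8, -141.5, 162.3]
ee_rot: [179.9, -0.5, -20.7]
force: [0.6, 0.3, -6.2]
gripper_width: 43.5
gripper_force: 49.9
```

Call:
{"method": "apply_moves", "body": {"increments": [[-1, 0.009, 0.03, 0, 0, 0, 4.1], [-1, 0.009, 0.03, 0, 0, 0, 4.1], [-1, 0.009, 0.03, 0, 0, 0, 4.1], [-1, 0.009, 0.03, 0, 0, 0, 4.1], [-1, 0.009, 0.03, 0, 0, 0, 4.1]]}}

```text
time_s: 8.3
ee_pos: [514.4, 12.3, 158.1]
ee_rot: [180.0, 0.1, -0.0]
force: [0.4, 0.2, -4.8]
gripper_width: 43.8
gripper_force: 49.9
```

Call:
{"method": "apply_moves", "body": {"increments": [[-1, 0.005, 0.016, 0, 0, 0, 4.1], [-1, 0, 0, 0, 0, 0, 0], [-1, 0, 0, 0, 0, 0, 0], [-1, 0, 0, 0, 0, 0, 0], [-1, 0, 0, 0, 0, 0, 0]]}}

```text
time_s: 8.72
ee_pos: [519.4, 26.2, 158.1]
ee_rot: [180.0, 0.1, 3.8]
force: [0.6, 0.0, -6.0]
gripper_width: 43.5
gripper_force: 49.9
```

```bash
python3 - <<'E'
from h import *
from workcell import cams,status
s=cams.grab_frame("scene");S=status.state();e=S["ee_pos"];print(np.round(e,1),np.round(S["ee_rot"],1),S["gripper_width"])
x,y,w,h=305,140,64,80
a=s["color"][y:y+h,x:x+w,::-1];k=7.5
im=cv2.resize(a,None,fx=k,fy=k,interpolation=cv2.INTER_CUBIC)
D=lambda X,col:cv2.polylines(im,[((proj(s,X)-[x,y]+.5)*k).astype(int).reshape(-1,1,2)],True,col,1)
z0=e[2]-45.4;yaw=S["ee_rot"][2]
b=box(34,44,z0,z0,e[0],e[1],yaw)[[0,2,6,4]];D(b,(0,0,255))
D(box(34,44,z0+66,z0+66,e[0],e[1],yaw)[[0,2,6,4]],(0,0,255))
D(cyl(20,97,97,560,30)[::2],(0,200,0));D(box(30,14,131,131,560,30,4)[[0,2,6,4]],(0,200,0))
D(box(116,52,65,65,557,29.7,4)[[0,2,6,4]],(255,0,0));D(box(116,52,84,84,557,29.7,4)[[0,2,6,4]],(255,0,0))
cv2.imwrite("pics/c6.png",im)
E
```

```text
[519.5  26.2 158.2] [180.    0.    3.8] 43.87065471175472
```

View pics/c6.png

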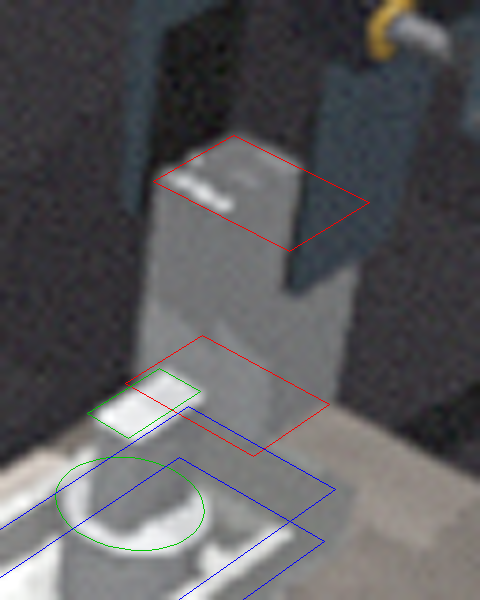

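Call:
{"method": "apply_moves", "body": {"increments": [[-1, 0.0005, 0.001, -0.014, 0, 0, 0.2], [-1, 0, 0, -0.015, 0, 0, 0], [-1, 0, 0, -0.012, 0, 0, 0], [-1, 0, 0, -0.004, 0, 0, 0], [-1, 0, 0, 0, 0, 0, 0]]}}

```text
time_s: 9.18
ee_pos: [519.6, 27.5, 112.3]
ee_rot: [180.0, 0.2, 4.0]
force: [-0.7, -0.6, -5.4]
gripper_width: 44.0
gripper_force: 49.9
```

Call:
{"method": "apply_moves", "body": {"increments": [[-1, 0, 0, -0.001, 0, 0, 0], [-1, 0, 0, -0.001, 0, 0, 0], [-1, 0, 0, 0, 0, 0, 0]]}}

```text
time_s: 9.43
ee_pos: [521.1, 28.1, 111.9]
ee_rot: [180.0, -0.1, 4.1]
force: [-0.5, -0.5, -4.8]
gripper_width: 43.6
gripper_force: 49.9
```

Call:
{"method": "apply_moves", "body": {"increments": [[-1, 0, 0, -0.001, 0, 0, 0], [-1, 0, 0, -0.001, 0, 0, 0], [-1, 0, 0, 0, 0, 0, 0]]}}

```text
time_s: 9.68
ee_pos: [521.1, 28.2, 110.4]
ee_rot: [180.0, -0.1, 4.1]
force: [-1.7, 0.5, 3.1]
gripper_width: 43.7
gripper_force: 49.9
```

Call:
{"method": "apply_moves", "body": {"increments": [[-1, 0, 0, -0.001, 0, 0, 0], [-1, 0, 0, 0, 0, 0, 0], [-1, 0, 0, 0, 0, 0, 0]]}}

```text
time_s: 9.93
ee_pos: [521.2, 28.3, 110.4]
ee_rot: [180.0, -0.1, 4.1]
force: [-2.8, 1.4, 10.0]
gripper_width: 43.6
gripper_force: 49.9
```

Call:
{"method": "apply_moves", "body": {"increments": [[0.27, 0, 0, 0, 0, 0, 0], [0.27, 0, 0, 0, 0, 0, 0], [0.27, 0, 0, 0.005, 0, 0, 0], [0.27, 0, 0, 0.025, 0, 0, 0], [0.27, 0, 0, 0.03, 0, 0, 0]]}}

```text
time_s: 10.35
ee_pos: [519.2, 28.2, 167.4]
ee_rot: [-180.0, 0.3, 4.1]
force: [0.1, 0.4, 1.6]
gripper_width: 58.1
gripper_force: 0.0
```

Call:
{"method": "apply_moves", "body": {"increments": [[0.4, 0.004, -0.02, 0, 0, 0, -1.9], [0.4, 0.008, -0.036, 0, 0, 0, -1.9], [0.4, 0.008, -0.036, 0, 0, 0, -1.9], [0.4, 0.008, -0.036, 0, 0, 0, -1.9], [0.4, 0.008, -0.036, 0, 0, 0, -1.9]]}}

```text
time_s: 10.77
ee_pos: [557.0, -137.4, 168.8]
ee_rot: [180.0, -0.1, -5.5]
force: [0.6, 0.3, 0.2]
gripper_width: 63.9
gripper_force: 0.0
```

Call:
{"method": "apply_moves", "body": {"increments": [[0.4, 0.008, -0.036, 0, 0, 0, -1.9], [0.4, 0.008, -0.036, -0.02, 0, 0, -1.9], [0.4, 0.009, -0.036, -0.02, 0, 0, -1.9], [0.4, 0.004, -0.018, 0, 0, 0, 0], [0.4, 0, 0, 0, 0, 0, 0]]}}

```text
time_s: 11.18
ee_pos: [585.5, -265.2, 126.9]
ee_rot: [179.9, 0.1, -11.3]
force: [0.1, -0.0, 0.2]
gripper_width: 63.9
gripper_force: 0.0
```

Call:
{"method": "apply_moves", "body": {"increments": [[0.4, 0, 0, 0, 0, 0, 0], [0.4, 0, 0, 0, 0, 0, 0]]}}

```text
time_s: 11.35
ee_pos: [585.5, -260.4, 129.1]
ee_rot: [-180.0, -0.0, -11.1]
force: [-0.0, 0.0, -0.6]
gripper_width: 64.2
gripper_force: 0.0
```

```bash
python3 - <<'E'
from h import *
from workcell import cams
s=cams.grab_frame("scene")
print(fit(s,(217,154,24,42),90,lambda x,y,a:[box(28,44,0,62,x,y,a)],[586,-262,-10.7]))
x,y,w,h=295,150,80,75;k=8
im=cv2.resize(s["color"][y:y+h,x:x+w,::-1],None,fx=k,fy=k,interpolation=cv2.INTER_CUBIC)
D=lambda X,col:cv2.polylines(im,[((proj(s,X)-[x,y]+.5)*k).astype(int).reshape(-1,1,2)],True,col,1)
D(box(34,44,131,131,520,27.5,4)[[0,2,6,4]],(0,0,255))
D(cyl(20,97,97,560,30)[::2],(0,200,0));D(box(30,14,131,131,560,30,4)[[0,2,6,4]],(0,200,0))
D(box(116,52,84,84,557,29.7,4)[[0,2,6,4]],(255,0,0))
cv2.imwrite("pics/c7.png",im)
E
```

```text
(array([ 587.5, -261.8,  -13.7]), np.float64(213.0), np.int64(6997))
```

View pics/c7.png

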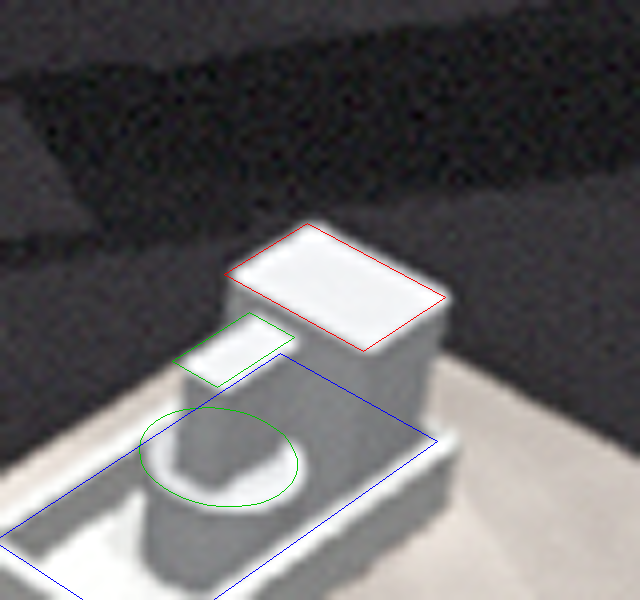

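Call:
{"method": "apply_moves", "body": {"increments": [[0.4, 0.0013, -0.0016, -0.03, 0, 0, -0.4], [0.4, 0, 0, -0.03, 0, 0, 0], [0.4, 0, 0, -0.028, 0, 0, 0], [0.4, 0, 0, 0, 0, 0, 0], [-1, 0, 0, 0, 0, 0, 0]]}}

```text
time_s: 11.82
ee_pos: [586.2, -261.2, 40.4]
ee_rot: [-180.0, 0.1, -11.4]
force: [0.5, -1.8, 0.8]
gripper_width: 59.5
gripper_force: 0.0
```

Call:
{"method": "apply_moves", "body": {"increments": [[-1, 0, 0, 0, 0, 0, 0], [-1, 0, 0, 0, 0, 0, 0], [-1, 0, 0, 0, 0, 0, 0], [-1, 0, 0, 0, 0, 0, 0]]}}

```text
time_s: 12.15
ee_pos: [588.7, -262.4, 43.4]
ee_rot: [-180.0, -0.3, -11.5]
force: [1.9, 2.9, 7.0]
gripper_width: 43.6
gripper_force: 50.0
```

Call:
{"method": "apply_moves", "body": {"increments": [[-1, 0, 0, 0.03, 0, 0, 0], [-1, 0, 0, 0.04, 0, 0, 0], [-1, 0, 0, 0.04, 0, 0, 0], [-1, 0.001, 0.015, 0.03, 0, 0, 1.5], [-1, 0.001, 0.033, 0, 0, 0, 1.5]]}}

```text
time_s: 12.57
ee_pos: [592.4, -219.7, 188.6]
ee_rot: [179.6, -0.9, -8.7]
force: [1.8, -0.1, -4.2]
gripper_width: 43.4
gripper_force: 50.0
```

Call:
{"method": "apply_moves", "body": {"increments": [[-1, 0.001, 0.034, 0, 0, 0, 1.5], [-1, 0.001, 0.034, 0, 0, 0, 1.5], [-1, 0.001, 0.034, 0, 0, 0, 1.5], [-1, 0.001, 0.034, 0, 0, 0, 1.6], [-1, 0.001, 0.034, 0, 0, 0, 1.6]]}}

```text
time_s: 12.98
ee_pos: [592.8, -43.6, 180.3]
ee_rot: [180.0, 0.1, -0.7]
force: [0.6, 0.1, -5.2]
gripper_width: 43.4
gripper_force: 50.0
```

Call:
{"method": "apply_moves", "body": {"increments": [[-1, 0.001, 0.034, 0, 0, 0, 1.6], [-1, 0.002, 0.028, 0, 0, 0, 1.6], [-1, 0.002, 0.015, 0, 0, 0, 1.5], [-1, 0, 0, 0, 0, 0, 0], [-1, 0, 0, 0, 0, 0, 0]]}}

```text
time_s: 13.4
ee_pos: [598.4, 32.2, 180.3]
ee_rot: [179.9, 0.1, 4.0]
force: [-0.5, -0.6, -6.0]
gripper_width: 43.6
gripper_force: 50.0
```

Call:
{"method": "apply_moves", "body": {"increments": [[-1, 0, 0, 0, 0, 0, 0], [-1, 0, 0, 0, 0, 0, 0]]}}

```text
time_s: 13.57
ee_pos: [598.5, 30.8, 180.5]
ee_rot: [179.9, 0.0, 3.8]
force: [-0.6, -0.7, -4.0]
gripper_width: 43.7
gripper_force: 50.0
```

Call:
{"method": "apply_moves", "body": {"increments": [[-1, 0.0005, 0.0017, -0.02, 0, 0, 0.2], [-1, 0, 0, -0.02, 0, 0, 0], [-1, 0, 0, -0.014, 0, 0, 0], [-1, 0, 0, -0.008, 0, 0, 0], [-1, 0, 0, 0, 0, 0, 0]]}}

```text
time_s: 13.98
ee_pos: [597.9, 32.8, 116.6]
ee_rot: [180.0, 0.2, 4.0]
force: [-0.2, 0.9, -4.9]
gripper_width: 43.9
gripper_force: 50.0
```

Call:
{"method": "apply_moves", "body": {"increments": [[-1, 0, 0, -0.004, 0, 0, 0], [-1, 0, 0, -0.002, 0, 0, 0], [-1, 0, 0, 0, 0, 0, 0]]}}

```text
time_s: 14.23
ee_pos: [599.6, 33.7, 113.1]
ee_rot: [180.0, -0.1, 4.1]
force: [0.4, 0.4, -5.2]
gripper_width: 43.7
gripper_force: 50.0
```

Call:
{"method": "apply_moves", "body": {"increments": [[-1, 0, -0.0005, -0.002, 0, 0, 0], [-1, 0, 0, -0.001, 0, 0, 0], [-1, 0, 0, -0.001, 0, 0, 0], [-1, 0, 0, -0.001, 0, 0, 0], [-1, 0, 0, 0, 0, 0, 0]]}}

```text
time_s: 14.65
ee_pos: [599.4, 33.5, 108.5]
ee_rot: [180.0, -0.1, 4.1]
force: [-1.4, -0.3, -0.1]
gripper_width: 43.4
gripper_force: 50.0
```

Call:
{"method": "apply_moves", "body": {"increments": [[-1, 0, 0, -0.001, 0, 0, 0], [-1, 0, 0, 0, 0, 0, 0], [-1, 0, 0, 0, 0, 0, 0]]}}

```text
time_s: 14.9
ee_pos: [599.5, 33.5, 108.4]
ee_rot: [180.0, -0.1, 4.1]
force: [-2.3, 0.4, 6.5]
gripper_width: 43.6
gripper_force: 50.0
```

Call:
{"method": "apply_moves", "body": {"increments": [[0.27, 0, 0, 0, 0, 0, 0], [0.27, 0, 0, 0, 0, 0, 0], [0.27, 0, 0, 0.005, 0, 0, 0], [0.27, 0, 0, 0.03, 0, 0, 0], [0.27, 0, 0, 0.04, 0, 0, 0]]}}

```text
time_s: 15.32
ee_pos: [597.1, 33.3, 179.4]
ee_rot: [-180.0, 0.4, 4.1]
force: [1.1, -0.2, 0.0]
gripper_width: 57.9
gripper_force: 0.0
```

Call:
{"method": "apply_moves", "body": {"increments": [[0.27, 0, 0, 0.02, 0, 0, 0], [0.27, 0, 0, 0, 0, 0, 0], [0.27, 0, 0, 0, 0, 0, 0]]}}

```text
time_s: 15.57
ee_pos: [600.1, 33.5, 203.3]
ee_rot: [180.0, -0.2, 4.1]
force: [-0.4, -0.3, -0.5]
gripper_width: 57.8
gripper_force: 0.0
```

```bash
python3 - <<'E'
from h import *;import pickle
from workcell import cams,status
S=status.state();print(np.round(S["qpos"],1),np.round(S["ee_pos"],1))
F=pickle.load(open("f0.pkl","rb"));s=F["scene"]
# tab top face, clean scene: bright strip 
g=cv2.cvtColor(s["color"],cv2.COLOR_RGB2GRAY)
for c in range(368,394,2): print(c,g[222:246,c])
E
```

```text
[ 2.1 20.6 86.5 -0.  72.7 88. ] [600.1  33.5 203.3]
368 [211 216 214 211 208 206 202 205 207 207 208 202 202 198 197 181 175 149
 134 131 135 126 125 129]
370 [212 210 211 209 208 210 208 205 208 218 200 146 130 131 132 126 130 130
 133 131 129 128 133 129]
372 [207 209 211 207 207 207 207 212 236 249 246 221 162 126 127 135 127 132
 130 132 133 133 131 129]
374 [205 207 208 207 207 205 203 214 240 244 245 244 227 171 125 130 131 132
 133 135 131 133 130 132]
376 [207 210 210 205 205 203 207 204 211 231 244 242 244 232 183 134 130 134
 130 132 130 133 132 134]
378 [207 208 208 206 203 201 201 204 206 212 231 242 244 245 237 195 137 127
 133 132 135 131 133 132]
380 [207 205 205 204 201 199 200 203 205 207 208 228 242 244 244 239 205 144
 128 131 132 130 132 135]
382 [205 203 204 201 196 199 200 202 205 202 207 208 223 240 244 246 244 215
 154 130 129 137 130 128]
384 [201 202 203 199 199 199 200 201 204 204 204 202 186 191 238 244 245 244
 221 161 128 129 128 132]
386 [199 204 205 203 201 200 203 203 203 200 186 156 133 133 186 238 246 245
 243 224 167 127 123 120]
388 [197 202 205 203 202 204 205 205 190 151 138 133 106  71 122 199 241 241
 223 180 126 144 181 197]
390 [198 203 206 205 206 205 201 166 143 135 113  85 126 179 203 203 200 197
 184 191 200 209 230 239]
392 [200 201 203 205 203 193 151 131 125  97 105 165 199 203 200 196 196 193
 198 199 201 199 206 226]
```

Call:
{"method": "apply_moves", "body": {"increments": [[0.27, -0.0026, 0.0106, 0, 0, 0, 7], [0.27, -0.0026, 0.0106, 0, 0, 0, 7], [0.27, -0.0026, 0.0106, 0, 0, 0, 7], [0.27, -0.0026, 0.0106, 0, 0, 0, 7], [0.27, -0.0026, 0.0106, 0, 0, 0, 7]]}}

```text
time_s: 15.98
ee_pos: [585.1, 86.8, 199.7]
ee_rot: [-179.9, 0.2, 39.4]
force: [-0.4, 0.8, 0.3]
gripper_width: 57.9
gripper_force: 0.0
```

Call:
{"method": "apply_moves", "body": {"increments": [[0.27, -0.0026, 0.0106, 0, 0, 0, 7], [0.27, -0.0026, 0.0106, 0, 0, 0, 7], [0.27, -0.0026, 0.0106, 0, 0, 0, 7], [0.27, -0.0026, 0.0106, 0, 0, 0, 7], [0.27, -0.0026, 0.0106, 0, 0, 0, 7]]}}

```text
time_s: 16.4
ee_pos: [572.1, 139.7, 199.6]
ee_rot: [-179.8, 0.1, 74.4]
force: [-1.1, -0.5, -0.5]
gripper_width: 57.9
gripper_force: 0.0
```

Call:
{"method": "apply_moves", "body": {"increments": [[0.27, -0.0026, 0.0106, 0, 0, 0, 7], [0.27, -0.0026, 0.0106, 0, 0, 0, 7], [0.27, -0.0026, 0.0106, 0, 0, 0, 6], [0.27, 0, 0, 0, 0, 0, 0], [0.27, 0, 0, 0, 0, 0, 0]]}}

```text
time_s: 16.82
ee_pos: [564.7, 171.2, 200.2]
ee_rot: [-179.9, 0.1, 94.0]
force: [0.5, 0.5, -0.0]
gripper_width: 57.8
gripper_force: 0.0
```

Call:
{"method": "apply_moves", "body": {"increments": [[0.27, 0, 0, 0, 0, 0, 0], [0.27, 0, 0, 0, 0, 0, 0]]}}

```text
time_s: 16.98
ee_pos: [565.4, 170.6, 201.1]
ee_rot: [-180.0, 0.0, 94.0]
force: [0.4, -0.4, 0.1]
gripper_width: 57.7
gripper_force: 0.0
```

```bash
python3 - <<'E'
from h import *
from workcell import cams
s=cams.grab_frame("scene")
x,y,w,h=280,150,150,130
im=np.zeros((600,800,3),np.uint8)
a=cv2.resize(s["color"][y:y+h,x:x+w,::-1],None,fx=4.6,fy=4.6,interpolation=cv2.INTER_CUBIC)
np.save("s2.npy",s["color"])
cv2.imwrite("pics/c8.png",a)
# tray: three top faces bright blobs at z131/127
g=cv2.cvtColor(s["color"],cv2.COLOR_RGB2GRAY)
for nm,b in(("wide",box(34,44,131,131,520,27.5,4)),("round",box(30,14,131,131,561,31,4)),("slim",box(28,44,127,127,598.5,33,4)),("tab",box(12,36,125,125,567,171.5,4))):
    p=proj(s,b)[[0,2,6,4]];m=np.zeros(g.shape,np.uint8);cv2.fillConvexPoly(m,np.round(p).astype(int),1)
    c=p.mean(0);print(nm,np.round(c,1),"mean",g[m>0].mean())
E
```

```text
wide [336.4 185.4] mean 235.54077253218884
round [323.7 193.7] mean 211.05263157894737
slim [311.  203.2] mean 218.33620689655172
tab [380.4 235.7] mean 176.24166666666667
```

Call:
{"method": "apply_moves", "body": {"increments": [[0.27, 0.001, 0, -0.03, 0, 0, 0], [0.27, 0, 0, -0.03, 0, 0, 0], [0.27, 0, 0, -0.025, 0, 0, 0], [0.27, 0, 0, -0.014, 0, 0, 0], [-1, 0, 0, 0, 0, 0, 0]], "newtons": 60}}

```text
time_s: 17.45
ee_pos: [564.0, 170.0, 99.0]
ee_rot: [-179.6, 0.1, 94.0]
force: [-0.7, -0.1, -0.0]
gripper_width: 53.8
gripper_force: 0.0
```

Call:
{"method": "apply_moves", "body": {"increments": [[-1, 0, 0, 0, 0, 0, 0], [-1, 0, 0, 0, 0, 0, 0], [-1, 0, 0, 0, 0, 0, 0], [-1, 0, 0, 0, 0, 0, 0]]}}

```text
time_s: 17.78
ee_pos: [567.3, 171.4, 104.1]
ee_rot: [179.8, -0.0, 94.1]
force: [0.7, -0.0, 0.5]
gripper_width: 27.6
gripper_force: 0.0
```

Call:
{"method": "apply_moves", "body": {"increments": [[-1, 0, 0, 0, 0, 0, 0], [-1, 0, 0, 0, 0, 0, 0], [-1, 0, 0, 0, 0, 0, 0], [-1, 0, 0, 0, 0, 0, 0]]}}

```text
time_s: 18.12
ee_pos: [565.6, 171.3, 103.2]
ee_rot: [-179.9, -0.0, 94.1]
force: [-4.4, -1.1, 4.5]
gripper_width: 11.3
gripper_force: 60.0
```

Call:
{"method": "apply_moves", "body": {"increments": [[-1, -0.01, -0.0007, 0, 0, 0, 0], [-1, -0.01, -0.0007, 0, 0, 0, 0], [-1, -0.01, -0.0007, 0, 0, 0, 0], [-1, -0.01, -0.0007, 0, 0, 0, 0], [-1, -0.008, -0.0006, 0, 0, 0, 0]]}}

```text
time_s: 18.53
ee_pos: [521.4, 168.1, 103.3]
ee_rot: [179.5, -0.0, 94.1]
force: [8.7, -1.2, -3.5]
gripper_width: 11.3
gripper_force: 60.0
```

Call:
{"method": "apply_moves", "body": {"increments": [[-1, 0, 0, 0, 0, 0, 0], [-1, 0, 0, 0, 0, 0, 0], [-1, 0, 0, 0, 0, 0, 0], [-1, 0, 0, 0, 0, 0, 0]]}}

```text
time_s: 18.87
ee_pos: [522.1, 168.1, 103.2]
ee_rot: [179.5, -0.0, 94.1]
force: [9.0, -0.6, -4.2]
gripper_width: 11.6
gripper_force: 60.0
```

```bash
python3 - <<'E'
from h import *;import pickle
from workcell import cams
s=cams.grab_frame("scene");t=cams.grab_frame("top")
F=pickle.load(open("f0.pkl","rb"))
pickle.dump(dict(scene=s,top=t),open("f2.pkl","wb"))
up=lambda a,k:cv2.resize(a[:,:,::-1],None,fx=k,fy=k,interpolation=cv2.INTER_CUBIC)
A=np.hstack([up(s["color"][235:285,375:430],7),up(F["scene"]["color"][235:285,375:430],7)])
B=np.hstack([up(t["color"][195:245,95:150],5),up(s["color"][150:200,295:369],5)[:250]])
im=np.zeros((600,800,3),np.uint8);im[:350,:770]=A;im[350:600,:B.shape[1]]=B
cv2.imwrite("pics/c9.png",im)
E
```

```text
(no output)
```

View pics/c9.png

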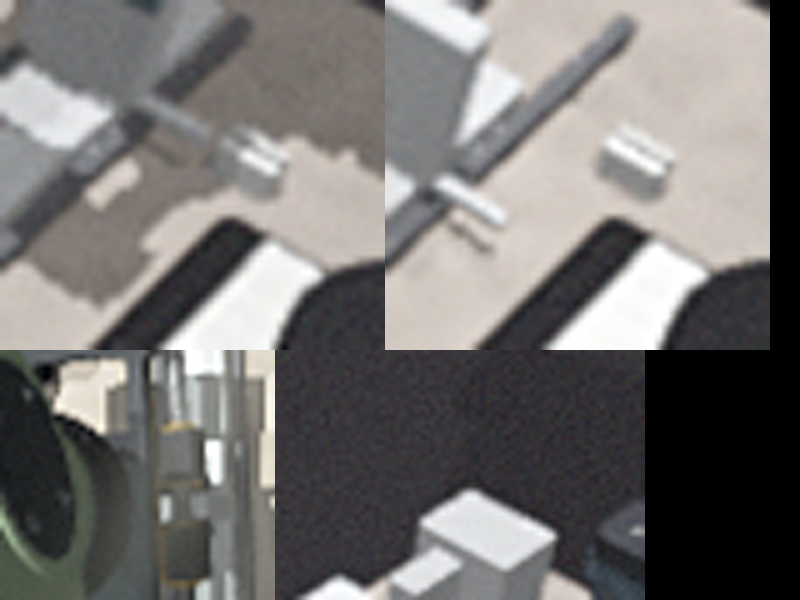

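```bash
python3 - <<'E'
from h import *;import pickle
F=pickle.load(open("f0.pkl","rb"));G=pickle.load(open("f2.pkl","rb"))
g0=cv2.cvtColor(F["scene"]["color"],cv2.COLOR_RGB2GRAY);g1=cv2.cvtColor(G["scene"]["color"],cv2.COLOR_RGB2GRAY)
print("home pointer cols 383-393, rows 257-270")
for c in range(382,394): print(c,g0[257:270,c])
print("mark cols 405-417, rows 250-264 home / now")
for c in range(405,418): print(c,g0[250:264,c],g1[250:264,c])
print("now pointer cols 394-409 rows 246-260")
for c in range(393,410): print(c,g1[246:260,c])
E
```

```text
home pointer cols 383-393, rows 257-270
382 [129 125 128 159 187 109  85 109  85 103 168 201 201]
383 [120 117 132 201 235 159 109  92  88 136 178 198 203]
384 [117 107 121 192 238 208 134 114 161 162 141 176 196]
385 [117 107  87 150 223 239 178 154 207 198 134 139 190]
386 [124 124  91 108 174 235 217 156 186 198 163 142 179]
387 [139 133 111 100 142 218 236 192 161 199 202 160 144]
388 [142 132 102  89 154 213 238 234 167 170 205 201 162]
389 [134 104  94 144 191 208 226 238 210 154 187 211 192]
390 [108  95 157 196 204 206 211 234 244 193 168 205 201]
391 [ 77 145 200 211 210 205 200 214 241 225 176 202 212]
392 [122 187 213 213 209 208 204 205 213 202 195 210 213]
393 [184 214 215 209 210 207 205 203 198 198 206 210 209]
mark cols 405-417, rows 250-264 home / now
405 [194 198 199 202 202 200 184 168 159 157 177 205 207 208] [115 115 123 127 124 119 113 107 107 116 120 119 139 178]
406 [193 197 197 199 209 217 168 139 136 132 154 196 204 205] [113 112 116 117 127 136 126 120 124 119 114 121 159 198]
407 [195 197 197 197 224 252 212 143 132 136 151 178 195 202] [117 117 117 117 13
[... 1630 characters left out ...]
1 105 101 117 123]
399 [ 76  71  71  96 135 151 122 109 120 121 112  99 103 125]
400 [ 75  71  70  81 124 147 137 115 112 118 119 110 106 122]
401 [ 72  68  82 101 120 143 155 129 117 115 117 114 111 125]
402 [ 71  75  97 110 117 133 153 135 119 119 121 120 122 124]
403 [ 77 101 115 112 114 123 133 146 127 119 118 120 113 121]
404 [101 116 115 111 111 112 129 145 135 121 116 104 103 121]
405 [115 115 114 112 115 115 123 127 124 119 113 107 107 116]
406 [119 116 111 110 113 112 116 117 127 136 126 120 124 119]
407 [117 116 115 115 117 117 117 117 137 162 141 124 125 123]
408 [117 117 120 115 118 117 117 130 126 151 155 135 126 127]
409 [116 118 114 115 114 116 124 142 130 127 184 200 148 143]
```

```bash
python3 - <<'E'
from h import *;import pickle
F=pickle.load(open("f0.pkl","rb"));t=F["top"];s=F["scene"]
g=cv2.cvtColor(t["color"],cv2.COLOR_RGB2GRAY)
print("pointer cols110-122 rows 202-217")
for c in range(109,123): print(c,g[202:217,c])
print("mark cols 110-122, rows 225-238")
for c in range(109,122): print(c,g[225:238,c])
# scene: mark line and tab-top centre back-projected
print("scene mark line",back(s,[[409,254.6],[413,256.9]],72),"top of tab centre",back(s,[[379.9,235.3]],125))
for z in(73,75,77): print(z,"pointer home scene",back(s,[[388,263.3]],z))
E
```

```text
pointer cols110-122 rows 202-217
109 [237 235 231 229 227 227 227 229 227 229 228 227 227 228 230]
110 [235 234 231 230 229 228 229 230 230 230 231 231 230 228 230]
111 [233 232 230 228 229 229 228 230 231 231 232 231 231 229 229]
112 [232 231 230 228 228 230 230 230 230 230 231 230 230 227 228]
113 [232 230 227 225 227 230 231 229 228 230 230 230 228 227 226]
114 [231 230 227 223 225 225 228 228 229 229 228 228 226 225 225]
115 [231 229 226 223 223 224 226 229 229 227 227 228 228 225 225]
116 [232 231 227 223 222 224 225 225 227 227 229 229 230 229 229]
117 [230 231 227 224 222 221 221 222 225 229 230 232 231 233 232]
118 [230 231 228 224 223 221 255 255 249 230 233 233 234 234 233]
119 [229 229 227 223 205 179 252 255 254 232 234 235 236 233 232]
120 [227 230 212 254 255 255 255 255 212 213 236 237 235 232 231]
121 [228 230 209 255 255 255 255 255 192 206 237 236 233 232 229]
122 [226 230 224 255 255 255 255 255 171 207 237 234 233 231 230]
mark cols 110-122, rows 225-238
109 [221 224 225 223 225 227 227 228 228 226 223 223 218]
110 [221 222 225 224 225 227 229 229 228 225 225 223 
[... 299 characters left out ...]
[229 230 220 195 255 253 240 255 247 194 230 226 226]
117 [230 230 229 216 255 255 245 255 249 198 228 226 224]
118 [228 229 232 208 225 217 221 255 229 200 229 227 225]
119 [228 231 233 216 164 141 150 175 205 225 229 224 225]
120 [229 231 234 233 215 195 196 189 217 230 227 226 224]
121 [229 231 230 232 230 230 229 226 228 229 226 225 224]
scene mark line [[512.22385283 208.59653693  72.        ]
 [511.53618039 216.55107264  72.        ]] top of tab centre [[566.85269086 170.63376058 125.        ]]
73 pointer home scene [[561.83336395 197.51901222  73.        ]]
75 pointer home scene [[563.72755686 198.34651911  75.        ]]
77 pointer home scene [[565.62174978 199.174026    77.        ]]
```

Call:
{"method": "apply_moves", "body": {"increments": [[-1, -0.004, -0.0003, 0, 0, 0, 0], [-1, -0.004, -0.0003, 0, 0, 0, 0], [-1, 0, 0, 0, 0, 0, 0], [-1, 0, 0, 0, 0, 0, 0], [-1, 0, 0, 0, 0, 0, 0]]}}

```text
time_s: 19.38
ee_pos: [514.6, 167.6, 103.3]
ee_rot: [179.4, -0.0, 94.1]
force: [9.9, -0.8, -3.8]
gripper_width: 11.5
gripper_force: 60.1
```

Call:
{"method": "apply_moves", "body": {"increments": [[-1, 0, 0, 0, 0, 0, 0], [-1, 0, 0, 0, 0, 0, 0], [-1, 0, 0, 0, 0, 0, 0]]}}

```text
time_s: 19.63
ee_pos: [514.6, 167.6, 103.2]
ee_rot: [179.4, -0.0, 94.1]
force: [9.6, -0.3, -4.1]
gripper_width: 11.2
gripper_force: 60.1
```

```bash
python3 - <<'E'
from h import *;import pickle
from workcell import cams,status
S=status.state();print({k:np.round(S[k],1) for k in("time_s","ee_pos","ee_rot","force","gripper_width")})
s=cams.grab_frame("scene");g=cv2.cvtColor(s["color"],cv2.COLOR_RGB2GRAY);pickle.dump(s,open("f3.pkl","wb"))
for c in range(396,412): print(c,g[244:260,c])
e=S["ee_pos"];u=np.array([.9974,.0715]);v=np.array([-.0715,.9974])
tab=e[:2]+v*(40-((e[:2]-[579,130])@v))  # on slide axis, rough
for z in(73,76): print(z,"expected pointer tip/root px",proj(s,[np.r_[e[:2]+v*37,z],np.r_[e[:2]+v*20,z]]).round(1).tolist())
E
```

```text
{'time_s': np.float64(19.6), 'ee_pos': array([514.6, 167.6, 103.2]), 'ee_rot': array([179.4,  -0. ,  94.1]), 'force': array([ 9.6, -0.3, -4.1]), 'gripper_width': np.float64(11.2)}
396 [117 117 121 120  99  60  64  71  68  77 111 128 154 178 134 120]
397 [122 124 124 132 113  78  62  68  76  87 116 125 121 129 124 127]
398 [123 117 115 145 132  97  69  82 107  98 102 121 119 120 122 122]
399 [113  88  97 134 141 112 100 109 125 114  98 110 121 126 122 121]
400 [ 93  76  80 114 149 135 118 121 120 115  98  95 112 119 126 127]
401 [ 76  76  71  92 136 152 125 115 122 118 114  95  99 120 126 122]
402 [ 75  71  69  77 118 150 136 115 116 125 120 109  95 117 124 124]
403 [ 72  69  74  96 115 142 156 122 118 120 118 113 101 103 118 125]
404 [ 63  75 100 110 116 129 155 140 114 120 122 120 114 100 100 119]
405 [ 76 104 116 114 113 116 133 147 135 110 115 120 119 105 104 114]
406 [ 89 118 117 110 114 110 124 143 147 121 122 138 128 118 121 121]
407 [113 123 122 115 115 112 116 126 125 116 133 160 143 122 124 119]
408 [113 122 119 122 118 110 116 120 119 130 127 148 156 137 126 127]
409 [119 119 122 113 118 118 112 116 127 142 133 122 182 200 150 139]
410 [112 115 122 117 118 118 116 118 119 138 163 133 202 244 180 140]
411 [113 114 113 119 117 118 116 114 113 158 205 190 183 237 219 152]
73 expected pointer tip/root px [[407.3, 252.9], [399.0, 248.1]]
76 expected pointer tip/root px [[407.7, 251.8], [399.4, 246.9]]
```

```bash
python3 - <<'E'
from h import *;import pickle
F=pickle.load(open("f0.pkl","rb"));s=F["scene"];t=F["top"];u=np.array([.9974,.0715])
X=lambda f,p,z:round(float(back(f,[p],z)[0,:2]@u),2)
for z in(73,75,76): print(z,"home",X(s,(388,263.4),z),"now",X(s,(403,249.75),z),X(s,(401,248.75),z),X(s,(405,250.95),z))
print("mark scene",X(s,(411,255.74),72),"mark top",X(t,(114.5,231),72))
for r in(208.6,208.9,209.2): print("top home pointer",r,X(t,(118.5,r),75))
E
```

```text
73 home 574.71 now 523.76 524.16 523.83
75 home 576.66 now 525.91 526.31 525.97
76 home 577.63 now 526.98 527.38 527.05
mark scene 525.72 mark top 523.53
top home pointer 208.6 575.01
top home pointer 208.9 574.31
top home pointer 209.2 573.6
```

```bash
python3 -c "
from workcell import env
print(env.job_done())"
```

```text
the job is handed in; nothing more can be done
None
```

All three weights are in the tray, set down upright on its floor. The lock slide is pulled about 51 mm and still held there, with the pointer within about 1 mm of the mark line by my camera measurements. The job is handed in at about 20 s of the 72 s; no verdict came back.

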